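# Set the cup die in the anvil and hold a tack button over it in the tongs

## Robot

A 6-joint arm with a two-finger parallel gripper is mounted at the origin on a cart in front of the work surface, level with it; the furniture and walls round the work are solid. World frame = base frame: x ahead of the robot, y to its left, z up, the work surface at z = 0. Lengths are in m, angles in rad, forces in N, time in s.
With the tool pointing down it reaches from about 0.375 to 0.9 m from the base axis. Payload 3.1 kg.
Tool frame: the origin (TCP) lies at the very end of the fingers, on their centre line; the grasp point (between the pads) lies 19 mm behind it; z points along the fingers, y is the line along which they close (so a half turn about z gives the same grasp; the last joint's range is limited). The gripper opens to 85 mm and grips with 20 to 120 N. Pads are 22 mm wide; open, the fingers measure 114 mm over their backs; the gripper's body (76 mm by 85 mm) begins 54 mm behind the grasp point. The pads swing forward as they close: fully open they stand 13 mm farther back than shut.
Start: joints at [1.145, 0.527, 1.433, -0, 1.181, -0.178], TCP at [0.153, 0.606, 0.198] pointing down, gripper open.
Joint ranges: [-3.08, 3.08], [-0.75, 2.2], [0.22, 2.44], [-1.43, 4.57], [0, 2.65], [-2.85, 2.85]. Speed limits (rad/s): [2.79, 2.79, 3.14, 3.14, 3.14, 3.14].

## Interface

Orientations are given as a unit quaternion [x, y, z, w].
In Python, from station import sense, snapshot, camera_params, sign_off gives the robot as it stands.
- The arm moves only by the shell command python3 -m handwheel 'ROWS' [OPENING] [FORCE]. ROWS is JSON, a list that holds one entry, the list of rows, each a list of 4 numbers: the shift along the tool's x, y, z in units of 25 mm (1.0 is 25 mm), then the turn about the tool's z in units of 6 degrees (1.0 is 6 degrees). A call has 1 to 20 rows; each row shifts and turns the commanded pose from where the row before left it, along the tool's axes as they then stand; what a row does not reach is not made up. A row lasts 1/8 s, in which the tool goes at most 62.5 mm and 10.7 degrees, less where a joint would pass 70% of its speed; a pose out of reach is approached as far as the arm can. A call is refused whole if a number of a shift passes 1 or a number of a turn 1, either way. A call with a gripper value outside its range is refused whole. OPENING is the finger opening in mm, from 0 to 85.4, set as the call begins (- or left out, the last holds). The fingers move at their own pace and stop on an object; FORCE is the grip in N (left out, the last holds). Time passes only in rows, so rows that do not move let the fingers close. It gives the time, the measured TCP pose, the force, the opening and the grip force at its end, in the units of the state.
- sense(): the state, without advancing time (a new reading comes with each control period).
- snapshot(name): name is "side" or "top" or "wrist"; returns (picture, depth): 480x640x3 uint8, red, green, blue; 480x640 float32, m along the optical axis (not along the pixel's ray), 0 where there is no reading.
- camera_params(name): a dict with "mtx" (3x3 intrinsics, pixels), "extrinsics" (4x4, takes a point from camera to world coordinates); the wrist camera has in their place "hand_eye" (4x4, takes a point from camera to tool coordinates, whose origin is the TCP and whose axes are the flange's). Camera axes: x right, y up, looking along -z (the intrinsics and any distortion apply to the point x, -y, -z); pixel columns grow to the right and rows downward; lengths in m; the calibration is good to about 2 mm. A picture is of the moment at which its call begins: read the wrist's pose just before it. camera_params takes no time and is no camera call.
- sign_off(): hands the job in; it is judged then, once.
The state is a dict: "t": time; "q": joint angles; "qd": joint speeds; "tau": joint torques, N m; "tcp_pos": TCP position; "tool_rot": TCP orientation; "force": force on the tool from outside, world axes, zero at the start; "ft_torque": the same for the moment, N m; "finger_gap": opening from 0.0 (shut) to 1.0 (fully open); "gripper_force": force on a finger pad.
Only numpy, scipy, OpenCV 4.12 (cv2) and the standard library are available. Lean on these libraries where they do the work, as an engineer would, in place of code of your own. Each camera call takes 0.05 s, during which the arm holds its last target. There are 200 camera calls.

## Task

To get a heavy brass coat button ready for setting, take the die with the dished top from its wooden stand, stand it in the bore of the steel anvil, fully home on its shoulder, and let go of it. Then pick up the sprung tongs by their black grips, close their jaws on the barrel of the tack button in the wooden fastener block (keep the gripper itself off the button: fingers stay away from the mallet) and carry it to the anvil. Finish while holding it there in the closed tongs: barrel up, centred about 3 cm above the dish of the die and touching nothing but the jaws, with everything else left where it was.

Things in the scene. Friction and masses are not known exactly. Their poses are not given: they have to be found in the camera images.
- cup_die: The die to use: steel, 58 mm tall, upright, its top a shallow dish 21 mm wide. Origin: centre of its lower end, z up. A round shank 14 mm wide from 0 to 26 mm (chamfered foot), then a straight round body 24 mm wide from 26 to 58 mm: grasp that. About 110 g. It starts in one of the three bores of the wooden stand, its shoulder on the stand's top.
- cup_die_top (a point): Centre of the rim plane of the cup die's dish, 58 mm above the die's origin.
- die_stand: Fixed wooden stand, 62 x 166 x 34 mm, long along its y; origin at the centre of its underside. Three bores 18 mm wide in a row at y = -50, 0, +50 mm hold the dies.
- pin_die: Another die of the same shank and body, with a 8 mm wide pin standing 11 mm up from its top. Leave it in the stand.
- cone_die: Another die of the same shank and body, with a cone standing 11 mm up from its top. Leave it in the stand.
- anvil: Fixed steel setting block: foot 98 x 76 x 9 mm with four bolts, on it a block 58 x 58 mm whose flat top is 36 mm above the counter. Origin at the centre of its underside.
- anvil_bore (a point): Centre of the bore's mouth in the anvil's flat top; the upright bore is 15.5 mm wide (die shank 14 mm), 27.5 mm deep, chamfered by 1.5 mm. A die is home when its shoulder rests on the flat top: its origin is then 26 mm below this point.
- tongs: Sprung steel tongs 215 mm long, 84 g, balanced at the origin, jaws open. Origin midway between the black grips, on the underside; x points to the jaws, z up; pivot at x = -90 mm. Grips: x -32 to 32, z 0 to 20 mm; 53 mm over their outsides when open, 38 mm when closed on the barrel (1 mm there moves the jaws 2.1 mm). Spring: about 6 N at the grips when open, 11 N closed.
- tongs_jaws (a point): Point midway between the V-shaped jaws, 100 mm ahead of the tongs' origin along x, 8 mm above their underside. Open, the jaws' nearest edges are about 37 mm apart, 52 mm over the outsides; jaws 22 mm long, 10 mm high (3 to 13 mm above the underside). Closing, the V's centre a 12 mm barrel here.
- tongs_left: Left arm of the tongs with its grip and jaw; origin and axes as the body tongs while open, turning about the pivot.
- tongs_right: Right arm of the tongs with its grip and jaw; origin and axes as the body tongs while open, turning about the pivot. The two arms always move alike.
- tack_button: The button to pick up: brass, 19 mm tall, about 16 g, face down, barrel up. Origin: centre of its lower side (the face), z up. The cap is 21 mm wide, 5 mm thick; the barrel 12 mm wide from 5 to 19 mm. It lies in one of three recesses of the fastener block, so that the barrel stands from 2 to 16 mm above the block's top.
- fastener_block: Fixed wooden block, 58 x 154 mm, its top 26 mm above the counter; origin at the centre of its underside. Three recesses 23 mm wide and 3 mm deep in a row along its y at -48, 0, +48 mm.
- eyelet: Flat brass eyelet ring, 21 mm wide, 5 mm high, in another recess of the block (stands 2 mm above it). Leave it.
- stud_cap: Low domed brass cap without a barrel, 21 mm wide, 6 mm high, in another recess (stands 3 mm above the block). Leave it.
- card_stack: Small stack of white cards, 57 x 87 x 19 mm, lying on the counter behind the work; leave it.
- spool_navy: Navy thread spool, 29 mm wide, 40 mm tall, standing behind the work; leave it.

How it is judged:
On the way, in this order (a step that is already met when the one before it is completed fails the run):
1. the cup die stands fully home in the anvil's bore and is let go (horizontal distance between cup_die and anvil_bore below 0.004 m and z of cup_die in the frame of anvil_bore below -0.0235 m and angle between cup_die's own z axis and vertical below 0.06 rad and contact force between the fingers and cup_die below 0.1 N), for 0.3 s.
2. the tongs, held in the gripper, close on the tack button and lift it clear of its block (contact force between each of tongs_left, tongs_right and tack_button above 0.4 N and contact force between the fingers and tongs above 1 N and height (world z) of tack_button above 0.04 m and contact force between tack_button and fastener_block below 0.05 N), for 0.2 s.
At the end, for the whole second after the job is handed in: Cup die home in the bore (within 4 mm, at least 23.5 mm deep, tilt < 0.06), untouched. Gripper holds the tongs, both jaws press the button (> 0.4 N): at rest, face 10 to 60 mm over the die's rim, within 10 mm of its axis, tilt < 0.35, touching no die or finger; tongs clear of die and anvil (all of step 1 and contact force between each of tongs_left, tongs_right and tack_button above 0.4 N and contact force between the fingers and tongs above 1 N and horizontal distance between tack_button and cup_die_top below 0.01 m and z of tack_button in the frame of anvil_bore between 0.042 and 0.092 m and angle between tack_button's own z axis and vertical below 0.35 rad and contact force between each of tack_button, tongs and cup_die below 0.05 N and contact force between tack_button and the fingers below 0.05 N and contact force between tongs and anvil below 0.05 N and linear speed of tack_button below 0.03 m/s); the arm keeps its last pose, push and grip.
It fails at once if the gripper itself touches the tack button (contact force between the fingers and tack_button above 0.3 N).
It fails at once if another die, fastener or bystander is moved by more than 25 mm (distance of any of pin_die, cone_die, eyelet, stud_cap, card_stack, spool_navy from where it was at the start of the episode above 0.025 m).
It also fails if it takes over 64 s, if anything falls off the work surface, if the arm or the gripper's body presses on something with over 40 N, if the wrist force passes 120 N, or if a joint passes its speed limit or range.

## Working session

There is one attempt and no reset: what is moved stays moved. The work goes in short steps, Python scripts to look and compute and a shell command to move; the robot and the scene stay as the last step left them, time stands still between calls to the robot, and variables do not carry over. Pictures are saved under pics/ and viewed, at most 10 in all, crops included, and the job is handed in when it is done.

```bash
ls; mkdir -p pics
cat > h.py <<'E'
import numpy as np, cv2
from station import sense, snapshot, camera_params
from scipy.spatial.transform import Rotation as R
def T(name,s=None):
    p=camera_params(name)
    if 'extrinsics' in p: return np.array(p['mtx']),np.array(p['extrinsics'])
    s=s or sense(); M=np.eye(4); M[:3,:3]=R.from_quat(s['tool_rot']).as_matrix(); M[:3,3]=s['tcp_pos']
    return np.array(p['mtx']),M@np.array(p['hand_eye'])
def ray(K,E,u,v):
    d=np.linalg.inv(K)@[u,v,1]; d=E[:3,:3]@[d[0],-d[1],-d[2]]
    return E[:3,3],d
def plane(K,E,u,v,z):
    o,d=ray(K,E,u,v); return o+d*(z-o[2])/d[2]
def cloud(K,E,D):
    v,u=np.mgrid[:480,:640]; P=np.stack([(u-K[0,2])/K[0,0]*D,-(v-K[1,2])/K[1,1]*D,-D],-1)
    return P@E[:3,:3].T+E[:3,3]
E
python3 - <<'E'
from h import *
s=sense();print(s)
for n in ['top','side']:
    p=camera_params(n);print(n,{k:np.round(v,3).tolist() if k!='name' else v for k,v in p.items()})
    im,D=snapshot(n); cv2.imwrite(f'pics/{n}0.png',im[:,:,::-1]); np.savez(f'{n}0.npz',im=im,D=D)
print(camera_params('wrist'))
E
```

```text
pics
{'t': 0.0, 'q': array([ 1.14450197e+00,  5.28499700e-01,  1.43390911e+00,  7.57788761e-06,
        1.18141364e+00, -1.78502818e-01]), 'qd': array([ 0.00083113,  0.00093189, -0.00017917,  0.00107935,  0.00131629,
        0.00051716]), 'tau': array([-6.45974887e-04, -4.42356563e+01, -1.78021091e+01, -3.84849081e-04,
        8.59340216e-03,  9.22203157e-06]), 'tcp_pos': array([0.15292558, 0.60517997, 0.19731095]), 'tool_rot': array([ 1.23580397e-01,  9.92333937e-01, -1.06326447e-03, -3.35372946e-04]), 'force': array([-0.63141925, -0.13114968,  0.13727484]), 'ft_torque': array([-0.03331291,  0.0238504 ,  0.04458044]), 'gripper_force': 0.0, 'finger_gap': 1.0007728249801648}
top {'mtx': [[443.161, 0.0, 322.514], [0.0, 443.161, 245.259], [0.0, 0.0, 1.0]], 'extrinsics': [[0.001, 0.995, -0.099, 0.511], [-0.999, 0.006, 0.042, 0.057], [0.042, 0.099, 0.994, 0.968], [0.0, 0.0, 0.0, 1.0]]}
side {'mtx': [[519.038, 0.0, 314.984], [0.0, 519.038, 237.883], [0.0, 0.0, 1.0]], 'extrinsics': [[0.999, 0.003, -0.05, 0.523], [-0.047, 0.407, -0.912, -0.896], [0.018, 0.913, 0.407, 0.511], [0.0, 0.0, 0.0, 1.0]]}
{'mtx': array([[395.16191438,   0.        , 319.61104819],
       [  0.        , 395.16191438, 242.10892068],
       [  0.        ,   0.        ,   1.        ]]), 'hand_eye': array([[-6.99131731e-04,  9.46227490e-01,  3.23501234e-01,
         8.46191723e-02],
       [ 9.99999750e-01,  6.96237025e-04,  1.24676322e-04,
         5.11178830e-04],
       [-1.07261373e-04,  3.23501240e-01, -9.46227740e-01,
        -1.75475349e-01],
       [ 0.00000000e+00,  0.00000000e+00,  0.00000000e+00,
         1.00000000e+00]])}
```

View pics/top0.png

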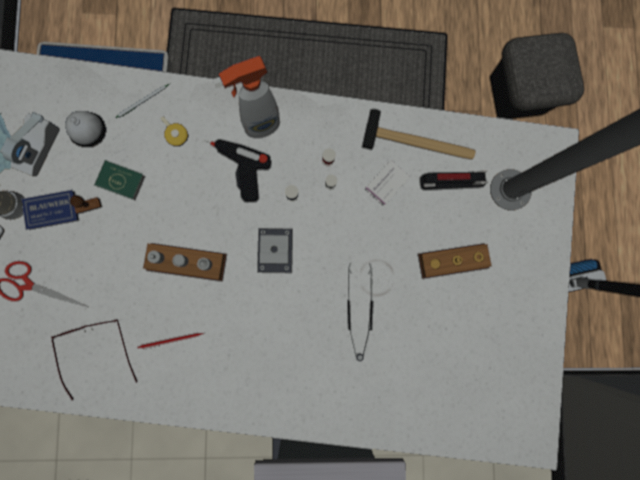

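View pics/side0.png

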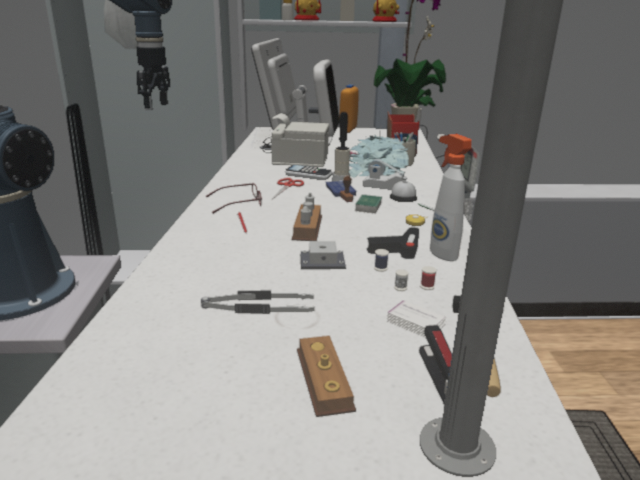

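Top view: stand with three dies at (154,257), (179,260), (203,264); anvil at (275,250); tongs at (360,310) with jaws pointing up (world +x); fastener block at (455,260). In the side view the barrelled button is the middle item, at (325,360).

Run:
```python
from h import *
for n in ['top']:
    z=np.load(n+'0.npz'); K,E=T(n); P=cloud(K,E,z['D']); im=z['im']
    hsv=cv2.cvtColor(im,cv2.COLOR_RGB2HSV)
    print('table z',np.median(P[290:330,250:330,2]))
    # regions by height over table
    for nm,(u0,u1,v0,v1),zlo,zt in [('stand',(135,235,235,290),.02,.034),('block',(410,500,235,285),.016,.026),('anvil',(250,300,222,280),.026,.036)]:
        sub=P[v0:v1,u0:u1]; m=sub[...,2]>zlo
        vv,uu=np.nonzero(m); r=cv2.minAreaRect(np.c_[uu+u0,vv+v0].astype(np.float32))
        c=np.array([plane(K,E,*q,zt) for q in cv2.boxPoints(r)])
        print(nm,'centre',c.mean(0).round(4),'sides',np.linalg.norm(c[0]-c[1]).round(3),np.linalg.norm(c[1]-c[2]).round(3),'zmed',np.median(sub[m][:,2]).round(3), 'ax',np.round((c[1]-c[0])[:2],3))
    for u,v in [(154,257),(179,260),(203,264)]: print('die',plane(K,E,u,v,.066).round(3), P[v-6:v+7,u-6:u+7,2].max().round(3))
    for u,v in [(435,264),(457,260),(479,257)]: print('fast',plane(K,E,u,v,.03).round(3), P[v-4:v+5,u-4:u+5,2].max().round(3))
    print('black grips')
    sub=hsv[295:335,340:380]; m=(sub[...,2]<70); 
    nl,_,st,ce=cv2.connectedComponentsWithStats(m.astype(np.uint8))
    for i in range(1,nl):
        if st[i,4]>10: print(st[i],plane(K,E,ce[i][0]+340,ce[i][1]+295,.02).round(4))
    for u,v in [(350,266),(371,266),(360,357)]: print(plane(K,E,u,v,.01).round(3))
```

```text
table z 0.0004373824123830583
stand centre [0.5662 0.3048 0.034 ] sides 0.197 0.099 zmed 0.035 ax [ 0.018 -0.196]
block centre [ 0.5781 -0.2734  0.026 ] sides 0.101 0.176 zmed 0.027 ax [ 0.101 -0.002]
anvil centre [0.5876 0.1138 0.036 ] sides 0.088 0.106 zmed 0.036 ax [ 0.014 -0.087]
die [0.575 0.358 0.066] 0.968
die [0.569 0.308 0.066] 0.968
die [0.562 0.26  0.066] 0.968
fast [ 0.565 -0.223  0.03 ] 0.968
fast [ 0.574 -0.272  0.03 ] 0.045
fast [ 0.581 -0.32   0.03 ] 0.031
black grips
[ 8  6  2 29 53] [ 0.4583 -0.0381  0.02  ]
[29  6  4 29 63] [ 0.4582 -0.0855  0.02  ]
[ 0.562 -0.043  0.01 ]
[ 0.562 -0.089  0.01 ]
[ 0.368 -0.063  0.01 ]
```

```bash
python3 -m handwheel '[[[-0.95,-0.37,0.04,0],[-0.95,-0.37,0.04,0],[-0.95,-0.37,0.04,0],[-0.95,-0.37,0.04,0],[-0.95,-0.37,0.04,0],[-0.95,-0.37,0.04,0],[-0.95,-0.37,0.04,0],[-0.95,-0.37,0.04,0],[-0.95,-0.37,0.04,0],[-0.95,-0.37,0.04,0],[-0.95,-0.37,0.04,0],[-0.95,-0.37,0.04,0],[-0.95,-0.37,0.04,0],[-0.95,-0.37,0.04,0],[-0.95,-0.37,0.04,0],[-0.95,-0.37,0.04,0],[-0.95,-0.37,0.04,0],[-0.95,-0.37,0.04,0],[-0.95,-0.37,0.04,0],[-0.95,-0.37,0.04,0]]]' 85 40
python3 -m handwheel '[[[0,0,0,1],[0,0,0,1],[0,0,0,1],[0,0,0,1],[0,0,0,1],[0,0,0,1],[0,0,0,1],[0,0,0,1],[0,0,0,1],[0,0,0,1],[0,0,0,1],[0,0,0,1],[0,0,0,1],[0,0,0,1],[0,0,0,0]]]'
python3 - <<'E'
from h import *
s=sense(); im,D=snapshot('wrist'); cv2.imwrite('pics/w1.png',im[:,:,::-1]); np.savez('w1.npz',im=im,D=D,E=T('wrist',s)[1]); print(s['q'].round(3),s['tcp_pos'].round(4))
E
```

```text
t: 2.6
tcp_pos: [0.5697, 0.3091, 0.1782]
tool_rot: [0.124, 0.992, 0.0, -0.0]
force: [0.3, -0.6, -0.7]
finger_gap: 0.997
gripper_force: 0.0
t: 4.47
tcp_pos: [0.569, 0.3096, 0.1782]
tool_rot: [0.756, 0.655, 0.0, -0.0]
force: [-0.1, -0.1, -0.3]
finger_gap: 1.003
gripper_force: 0.0
[0.326 0.58  1.392 0.    1.169 0.468] [0.569  0.3096 0.1782]
```

View pics/w1.png

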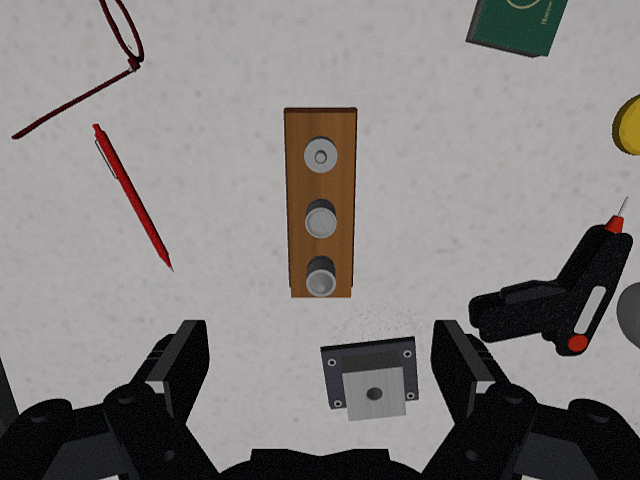

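Wrist view: stand with pin die at (320,156), further dies at (321,220) and (321,283), anvil bore at (374,394). I need a closer look to tell cup from cone.

Run:
```python
from h import *
z=np.load('w1.npz'); im=z['im']; c=im[190:305,270:370,::-1]
cv2.imwrite('pics/w1c.png',cv2.resize(c,None,fx=5,fy=5,interpolation=cv2.INTER_CUBIC))
K,_=T('wrist'); E=z['E']; P=cloud(K,E,z['D'])
print([np.round(P[v-2:v+3,u-2:u+3,2].mean(),4) for u,v in[(320,156),(321,222),(321,284)]])
for u,v in [(320,222),(321,284)]:
    m=(np.hypot(P[...,0]-plane(K,E,u,v,.066)[0],P[...,1]-plane(K,E,u,v,.066)[1])<.016)&(P[...,2]>.055)&(P[...,2]<.09); print(np.percentile(P[m][:,2],[5,50,95,99.5]).round(4),P[m].mean(0).round(4))
```

```text
[np.float64(0.0774), np.float64(0.0621), np.float64(0.0749)]
[0.0599 0.0636 0.0665 0.0675] [0.5685 0.3112 0.0636]
[0.0583 0.0667 0.0756 0.0771] [0.5619 0.2641 0.0675]
```

View pics/w1c.png

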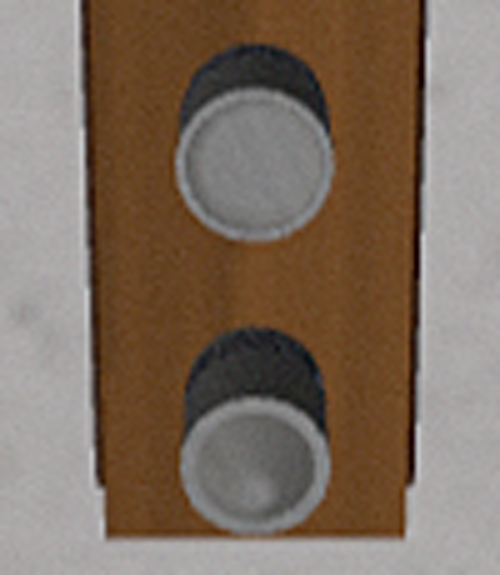

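The middle die (321,223) is the cup: wide shallow dish, depth ~4 mm below the rim; the lower one is the cone (apex 75–77 mm high).

```bash
cat >> h.py <<'E'
def go(tgt,yaw=None,s=None):
    """turn (units) then shift in turned tool axes (units) to bring tcp to tgt, tool-y yaw (rad, mod pi)"""
    s=s or sense(); M=R.from_quat(s['tool_rot']).as_matrix(); cur=np.arctan2(M[1,1],M[0,1]); t=0
    if yaw is not None: t=-((yaw-cur+np.pi/2)%np.pi-np.pi/2)
    d=np.array(tgt)-s['tcp_pos']; print('shift units first',(M.T@d/.025).round(2),'turn',np.rad2deg(t/6).round(2),'shift after turn',(((M@R.from_euler('z',t).as_matrix()).T@d)/.025).round(2))
E
python3 - <<'E'
from h import *
z=np.load('w1.npz'); im=z['im']; K,_=T('wrist'); E=z['E']
hsv=cv2.cvtColor(im,cv2.COLOR_RGB2HSV)
# bore: dark blob in anvil top
def blob(m,u,v):
    n,l,st,ce=cv2.connectedComponentsWithStats(m.astype(np.uint8)); i=l[v,u]; return i,l==i,st[i],ce[i]
g=im.max(2); m=np.zeros_like(g); m[380:410,360:390]=g[380:410,360:390]<90
i,_,st,ce=blob(m,374,394); print(st,ce); b=plane(K,E,*ce,.036); print('bore',b,'width mm',st[2]*1000*np.linalg.norm(plane(K,E,1,0,.036)-plane(K,E,0,0,.036)))
# die rim: bright, unsaturated
for u,v in [(321,223),(321,284),(320,156)]:
    m=((hsv[...,1]<40)&(g>100)); w=np.zeros_like(g); w[v-20:v+20,u-25:u+25]=m[v-20:v+20,u-25:u+25]
    c=max(cv2.findContours(w,cv2.RETR_EXTERNAL,cv2.CHAIN_APPROX_NONE)[0],key=cv2.contourArea); e=cv2.fitEllipse(c); p=plane(K,E,*e[0],.066); print('die',np.round(e[0],1),p.round(4),'diam',(max(e[1])*np.linalg.norm(plane(K,E,1,0,.066)-plane(K,E,0,0,.066))).round(4))
    if u==321 and v==223: dc=p
    if v==284: d1=p
    if v==156: d2=p
print('spacing',np.linalg.norm(d1-dc),np.linalg.norm(d2-dc)); a=d2-d1; yaw=np.arctan2(a[1],a[0])-np.pi/2; print('stand yaw',np.rad2deg(yaw))
# top view check
zt=np.load('top0.npz'); Kt,Et=T('top'); g=zt['im'].max(2)
m=np.zeros_like(g); m[243:256,268:281]=g[243:256,268:281]<90
n,l,st,ce=cv2.connectedComponentsWithStats(m); print('top bore',[(st[i,4],plane(Kt,Et,*ce[i],.036).round(4)) for i in range(1,n)])
go([dc[0],dc[1],.045],yaw)
E
```

```text
[366 387  16  13 157] [373.95541401 393.26751592]
bore [0.59460809 0.12318944 0.036     ] width mm 11.254311507959814
die [320.4 222.5] [0.5685 0.311  0.066 ] diam 0.0194
die [320.6 282.9] [0.5616 0.2615 0.066 ] diam 0.0185
die [320.2 155.4] [0.5755 0.3605 0.066 ] diam 0.0212
spacing 0.050025190224266054 0.04997684246703704
stand yaw -7.954171910291256
top bore [(np.int32(40), array([0.5955, 0.1207, 0.036 ]))]
shift units first [ 0.05 -0.02  5.33] turn -0.03 shift after turn [ 0.05 -0.02  5.33]
```

```bash
python3 -m handwheel '[[[0.05,0,0.9,0],[0,0,0.9,0],[0,0,0.9,0],[0,0,0.9,0],[0,0,0.9,0],[0,0,0.9,0],[0,0,0,0]]]' 85
python3 -m handwheel '[[[0,0,0,0],[0,0,0,0],[0,0,0,0],[0,0,0,0],[0,0,0,0],[0,0,0,0],[0,0,0,0],[0,0,0,0]]]' 10 40
```

```text
t: 5.4
tcp_pos: [0.5672, 0.3105, 0.0414]
tool_rot: [0.755, 0.655, -0.002, -0.001]
force: [0.3, -0.0, -0.4]
finger_gap: 0.996
gripper_force: 0.0
t: 6.4
tcp_pos: [0.5685, 0.3113, 0.0432]
tool_rot: [0.756, 0.655, -0.0, -0.0]
force: [-0.1, 0.0, 0.1]
finger_gap: 0.116
gripper_force: 0.0
```

Run:
```python
from h import *
s=sense(); im,D=snapshot('wrist'); cv2.imwrite('pics/w2.png',im[:,:,::-1]); np.savez('w2.npz',im=im,D=D,E=T('wrist',s)[1]); print(s['force'],s['finger_gap'],s['gripper_force'])
```

```text
[-0.12697294  0.03097979  0.11347647] 0.11619777010229443 0.0
```

View pics/w2.png

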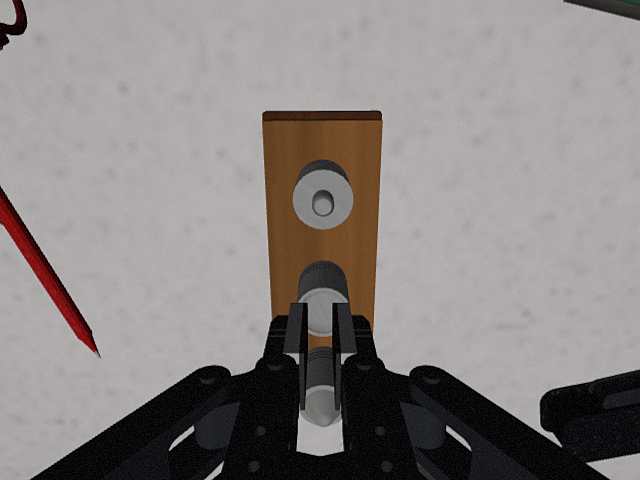

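Pads (tips near (300,303) and (340,303)) appear to have closed above the die, not around it; check with depth.

Run:
```python
from h import *
z=np.load('w2.npz'); K,_=T('wrist'); Hn=np.array(camera_params('wrist')['hand_eye'])
P=cloud(K,Hn,z['D']); W=cloud(K,z['E'],z['D'])
for u,v in [(297,308),(343,308),(297,330),(303,390),(340,390),(290,320),(322,315),(322,410),(322,202),(322,380)]: print((u,v),'tool',P[v,u].round(4),'world',W[v,u].round(4))
```

```text
(297, 308) tool [ 0.0114 -0.0097 -0.0406] world [0.5605 0.3239 0.0838]
(343, 308) tool [ 0.0116  0.0078 -0.041 ] world [0.5779 0.3216 0.0842]
(297, 330) tool [ 0.0116 -0.0089 -0.0566] world [0.5614 0.324  0.0999]
(303, 390) tool [-0.0022 -0.0064 -0.0704] world [0.5619 0.31   0.1136]
(340, 390) tool [-0.0026  0.0055 -0.0699] world [0.5736 0.308  0.1132]
(290, 320) tool [ 0.0121 -0.0117 -0.0509] world [0.5587 0.3249 0.0941]
(322, 315) tool [-0.0045 -0.     -0.0178] world [0.5678 0.3068 0.061 ]
(322, 410) tool [-0.0461 -0.0001 -0.0303] world [0.5619 0.2656 0.0736]
(322, 202) tool [ 0.0513 -0.0002 -0.0339] world [0.5756 0.362  0.0771]
(322, 380) tool [-0.0392 -0.     -0.0183] world [0.5629 0.2724 0.0615]
```

The calibrated depth puts the real fingertips ~36 mm behind the reported TCP (world z of pad ends ≈ 0.079, above the 0.066 rim). Rest of the scene is consistent, so I'll use the tips as offset −36 mm in z.

```bash
python3 -m handwheel '[[[0,0,0,0],[0,0,0,0],[0,0,0,0],[0,0,0,0],[0,0,0.35,0],[0,0,0.35,0],[0,0,0.35,0],[0,0,0.35,0],[0,0,0,0]]]' 60
python3 -m handwheel '[[[0,0,0,0],[0,0,0,0],[0,0,0,0],[0,0,0,0],[0,0,0,0],[0,0,0,0]]]' 10 40
```

```text
t: 7.58
tcp_pos: [0.5677, 0.311, 0.0071]
tool_rot: [0.756, 0.655, -0.001, -0.0]
force: [-0.9, -0.0, -0.1]
finger_gap: 0.703
gripper_force: 0.0
t: 8.32
tcp_pos: [0.569, 0.3115, 0.0089]
tool_rot: [0.756, 0.655, 0.001, 0.0]
force: [-0.3, -0.1, 5.5]
finger_gap: 0.263
gripper_force: 39.5
```

```bash
python3 -m handwheel '[[[0,0,-0.4,0],[0,0,-0.8,0],[0,0,-1,0],[0,0,-1,0],[0,0,-0.4,0],[0,0,0,0]]]'
python3 - <<'E'
from h import *
z=np.load('w1.npz'); K,_=T('wrist'); E=z['E']
def proj(K,E,p):
    c=np.linalg.inv(E)@np.r_[p,1]; q=K@[c[0],-c[1],-c[2]]; return q[:2]/q[2]
def face(im,u0,u1,v0,v1,K,E,th,name):
    g=im.max(2); w=np.zeros_like(g); w[v0:v1,u0:u1]=g[v0:v1,u0:u1]>th
    w=cv2.morphologyEx(w,cv2.MORPH_OPEN,np.ones((3,3)))
    c=max(cv2.findContours(w,cv2.RETR_EXTERNAL,cv2.CHAIN_APPROX_NONE)[0],key=cv2.contourArea)
    X=np.array([plane(K,E,*p[0],.036)[:2] for p in c]); r=cv2.minAreaRect((X*1000).astype(np.float32)); print(name,'face',r, 'n',len(c))
im=z['im']; print('levels',im[394,[335,350,365,374,395,412]].max(1), im[[350,365,380,410,425],355].max(1))
face(im,340,412,355,424,K,E,130,'wrist')
zt=np.load('top0.npz'); Kt,Et=T('top'); print('lv',zt['im'][250,255:297].max(1))
g=zt['im'].max(2)
zs=np.load('side0.npz'); Ks,Es=T('side')
for p in [(.5946,.1232,.036),(.5955,.1207,.036)]:
    for nm,k,e in [('w',K,E),('t',Kt,Et),('s',Ks,Es)]:
        q=np.array([proj(k,e,np.add(p,[.0078*np.cos(a),.0078*np.sin(a),0])) for a in np.linspace(0,6.28,40)]); print(nm,q.min(0).round(1),q.max(0).round(1))
r=lambda im,u0,u1,v0,v1: print(im[v0:v1,u0:u1].max(2))
r(im,362,387,383,405)
r(zt['im'],266,284,241,258)
r(zs['im'],308,340,238,255)
E
```

```text
t: 9.07
tcp_pos: [0.5688, 0.3114, 0.0994]
tool_rot: [0.756, 0.655, 0.001, 0.0]
force: [0.4, -0.8, -1.5]
finger_gap: 0.263
gripper_force: 39.7
levels [ 54 125 119  41 131 116] [ 56  53 129 133 172]
wrist face ((594.21044921875, 99.62779998779297), (27.291595458984375, 71.54216003417969), 82.77616119384766) n 202
lv [154 147 118  77  70  98 115 119 119 119 117 119 120 120 115  95  70  57
  57  56  58  68  88 111 120 120 120 120 120 119 121 118 101  71  53  54
  68 105 142 154 152 152]
w [366.  386.7] [381.9 399.8]
t [268.9 245.7] [276.3 253. ]
s [318.  244.8] [325.2 247.8]
w [367.1 388.7] [383.1 401.7]
t [270.1 245.3] [277.5 252.6]
s [318.5 245.3] [325.7 248.3]
[[127 129 128 125 128 125 131 127 127 127 130 125 125 126 127 133 125 124
  125 130 129 130 131 127 127]
 [130 126 127 127 126 123 126 131 134 131 128 125 128 126 128 130 127 127
  127 133 129 130 128 125 125]
 [128 124 127 129 126 127 124 133 134 132 129 128 129 129 128 131 127 125
  126 127 125 126 135 126 123]
 [131 127 125 127 126 125 121 129 135 131 132 126 125 129 126 137 128 128
  129 133 112 126 129 127 124]
 [132 126 12
[... 4716 characters left out ...]
2 172 173 171 172 181 195 200 200]
 [168 148 161 172 173 173 173 172 172 171 171 170 170 170 171 171 170 170
  170 170 171 171 171 171 172 173 171 171 179 187 180 170]
 [132 130 157 170 171 171 171 171 170 170 168 168 168 169 169 169 168 168
  168 168 168 169 169 169 170 169 169 168 167 165 151 144]
 [103 116 137 147 148 147 147 147 147 146 145 144 144 145 146 146 146 146
  144 146 147 146 146 145 146 146 145 145 140 130 122 123]
 [ 99 105 112 117 117 116 117 116 115 116 114 113 113 115 115 115 115 114
  114 115 115 114 114 115 116 115 116 115 112 106 103 102]
 [100 101 104 105 106 107 106 106 106 105 106 104 103 105 105 104 104 104
  106 103 104 105 104 103 103 105 105 104 103 101 101  99]]
```

```bash
python3 -c "
from h import *
go([.5949,.1236,.0994]);print(sense()['tcp_pos'])"
```

```text
shift units first [-7.29  2.11 -0.  ] turn 0.0 shift after turn [-7.29  2.11 -0.  ]
[0.56877333 0.3114348  0.09935677]
```

```bash
python3 -m handwheel '[[[-0.6,0.15,0,0],[-0.9,0.26,0,0],[-0.9,0.26,0,0],[-0.9,0.26,0,0],[-0.9,0.26,0,0],[-0.9,0.26,0,0],[-0.9,0.26,0,0],[-0.9,0.26,0,0],[-0.39,0.14,0,0],[0,0,0.8,0],[0,0,0.8,0],[0,0,0,0],[0,0,0,0],[0,0,0,0]]]'
python3 - <<'E'
from h import *
go([.5949,.1236,.0594]); s=sense()
w,D=snapshot('wrist'); a,_=snapshot('side')
cv2.imwrite('pics/s3.png',np.hstack([cv2.resize(w[240:430,220:420,::-1],(400,380)),cv2.resize(a[190:285,270:370,::-1],(400,380),interpolation=cv2.INTER_CUBIC)]))
E
```

```text
t: 10.82
tcp_pos: [0.5955, 0.1234, 0.0593]
tool_rot: [0.756, 0.655, 0.001, 0.001]
force: [0.5, -0.6, -1.4]
finger_gap: 0.266
gripper_force: 39.7
shift units first [ 0.   -0.03 -0.01] turn 0.0 shift after turn [ 0.   -0.03 -0.01]
```

View pics/s3.png

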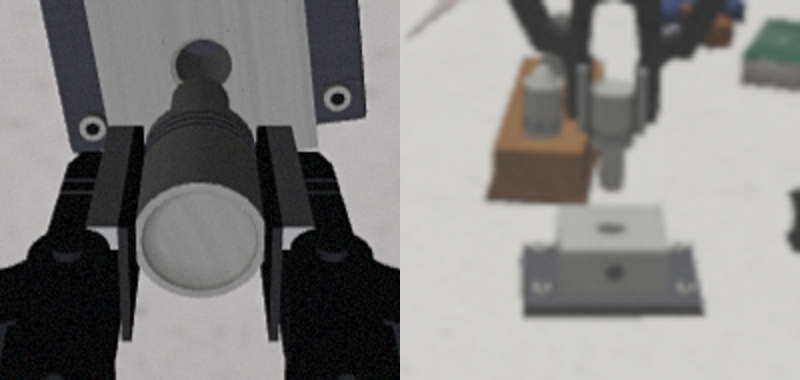

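Wrist crop shows the die upright between the pads, foot just short of the bore (bore at full-image (321.5,272), rim centre (320.5,360)); the side view agrees. Check the relative offset.

Run:
```python
from h import *
im=cv2.imread('pics/s3.png')[:,:400]; K,E=T('wrist'); g=im.max(2)
w=np.zeros_like(g); w[38:92,170:236]=(g[38:92,170:236]<135)
n,l,st,ce=cv2.connectedComponentsWithStats(w)
print([(s_.tolist(),c.round(1)) for s_,c in zip(st,ce) if s_[4]>200])
for v in [36,38,40,42]: print(v,g[v,195:212:4])
for u in [166,169,172,175,178,226,229,232,235]: print(u,g[64,u],end=' ')
f=lambda u,v,z: plane(K,E,220+u/2-.25,240+v/2-.25,z)
print('\nbore',f(203,64,.036),'chk',[f(203,v,.036)[1].round(4) for v in(38,64,90)],'x',f(173,64,.036)[0].round(4),f(232,64,.036)[0].round(4))
print('rim',f(201.5,239.5,.1164))
go([.5946,.1232,.059])
```

```text
[([0, 0, 400, 380, 148975], array([199.5, 192. ])), ([170, 38, 63, 54, 3006], array([200.7,  65.3]))]
36 [135 130 131 134 138]
38 [117 110 115 116 124]
40 [90 67 68 71 92]
42 [68 63 58 58 67]
166 137 169 132 172 113 175 84 178 39 226 60 229 62 232 124 235 142 
bore [0.59499391 0.1226208  0.036     ] chk [np.float64(0.1301), np.float64(0.1226), np.float64(0.1149)] x 0.5869 0.6028
rim [0.59450519 0.12362829 0.1164    ]
shift units first [-0.02 -0.03  0.01] turn 0.0 shift after turn [-0.02 -0.03  0.01]
```

```bash
python3 -m handwheel '[[[-0.03,0.01,0.4,0],[0,0,0.5,0],[0,0,0.4,0],[0,0,0.3,0],[0,0,0,0]]]'
python3 -m handwheel '[[[0,0,0.1,0],[0,0,0.1,0],[0,0,0.1,0],[0,0,0,0]]]'
```

```text
t: 11.55
tcp_pos: [0.5955, 0.1224, 0.0174]
tool_rot: [0.756, 0.655, 0.0, 0.0]
force: [3.1, -1.1, -2.3]
finger_gap: 0.264
gripper_force: 39.8
t: 12.05
tcp_pos: [0.5956, 0.1225, 0.011]
tool_rot: [0.756, 0.655, 0.001, 0.001]
force: [3.5, -1.4, -0.4]
finger_gap: 0.265
gripper_force: 40.2
```

```bash
python3 -m handwheel '[[[0,0,0,0],[0,0,0,0],[0,0,0,0],[0,0,0,0],[0,0,-0.2,0],[0,0,-0.6,0],[0,0,-1,0],[0,0,-1,0],[0,0,-1,0],[0,0,-1,0],[0,0,-1,0],[0,0,-1,0],[0,0,0,0],[0,0,0,0]]]' 60
python3 - <<'E'
from h import *
s=sense()
w,D=snapshot('wrist'); K,E=T('wrist',s); P=cloud(K,E,D); m=(np.hypot(P[...,0]-.595,P[...,1]-.1228)<.03)&(P[...,2]>.05)&(P[...,2]<.1)
print('die pts',m.sum(),np.percentile(P[m][:,2],[5,50,95,99]).round(4)); q=P[m&(P[...,2]>.062)]; print((q.max(0)+q.min(0))/2,np.ptp(q,0))
go([.458,-.0625,.18],-np.pi/2-.01)
E
```

```text
t: 13.8
tcp_pos: [0.5943, 0.1226, 0.1806]
tool_rot: [0.756, 0.655, -0.0, -0.0]
force: [-0.2, 0.2, -0.5]
finger_gap: 0.701
gripper_force: 0.0
die pts 905 [0.0556 0.0654 0.0685 0.0692]
[0.59427389 0.12165956 0.06589577] [0.02387388 0.0243583  0.00768812]
shift units first [-8.1  -4.33  0.01] turn 13.73 shift after turn [-5.36  7.46  0.01]
```

Die is home (rim z ≈ 0.068, centre (0.594,0.122)). Now over the tongs.

```bash
python3 -m handwheel '[[[-0.8,-0.43,0,0],[-0.8,-0.43,0,0],[-0.8,-0.43,0,0],[-0.8,-0.43,0,0],[-0.8,-0.43,0,0],[-0.8,-0.43,0,0],[-0.8,-0.43,0,0],[-0.8,-0.43,0,0],[-0.8,-0.43,0,0],[-0.9,-0.46,0,0]]]' 85
python3 -m handwheel '[[[0,0,0,1],[0,0,0,1],[0,0,0,1],[0,0,0,1],[0,0,0,1],[0,0,0,1],[0,0,0,1],[0,0,0,1],[0,0,0,1],[0,0,0,1],[0,0,0,1],[0,0,0,1],[0,0,0,1],[0,0,0,0.73],[0,0,0,0]]]'
python3 - <<'E'
from h import *
s=sense(); im,D=snapshot('wrist'); cv2.imwrite('pics/w4.png',im[:,:,::-1]); np.savez('w4.npz',im=im,D=D,E=T('wrist',s)[1]); print(s['q'].round(3))
E
```

```text
t: 15.1
tcp_pos: [0.4576, -0.0626, 0.1797]
tool_rot: [0.756, 0.655, -0.001, -0.001]
force: [0.7, -0.9, -0.5]
finger_gap: 1.0
gripper_force: 0.0
t: 16.98
tcp_pos: [0.4581, -0.0621, 0.1799]
tool_rot: [1.0, -0.005, -0.001, -0.0]
force: [0.4, -0.1, -0.1]
finger_gap: 0.993
gripper_force: 0.0
[-0.377  0.339  1.847 -0.     0.958  1.203]
```

View pics/w4.png

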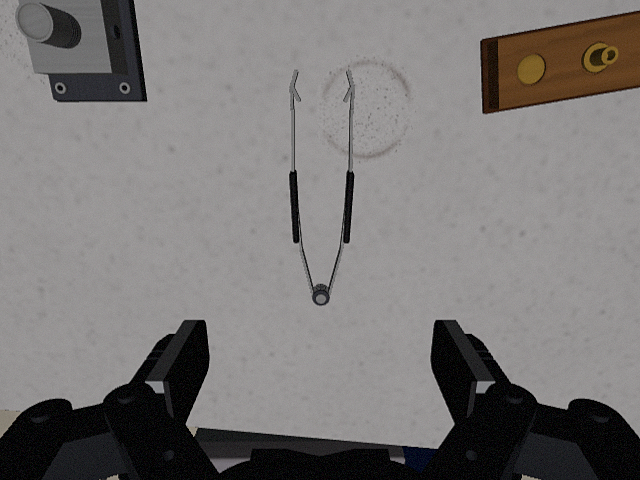

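Wrist view: grips at (294,207) and (348,207), pivot (321,296), jaws (295,88)/(349,88); block with the tack button's barrel at (609,55).

Run:
```python
from h import *
z=np.load('w4.npz'); im=z['im']; K,_=T('wrist'); E=z['E']; g=im.max(2)
m=np.zeros_like(g); m[160:255,280:365]=g[160:255,280:365]<45
n,l,st,ce=cv2.connectedComponentsWithStats(m); G=[]
for i in range(1,n):
    if st[i,4]>100: p=plane(K,E,*ce[i],.015); G.append(p); print(st[i],p.round(4), 'ends',plane(K,E,ce[i][0],st[i,1],.02)[0].round(4),plane(K,E,ce[i][0],st[i,1]+st[i,3],.0)[0].round(4))
piv=plane(K,E,320.5,296,.018); j=(plane(K,E,294.5,88,.013)+plane(K,E,349.5,88,.013))/2
print('piv',piv.round(4),'jaws',j.round(4)); 
mid=(G[0]+G[1])/2; print('mid',mid,'sep',np.linalg.norm(G[0]-G[1])); ax=j-piv; yaw=np.arctan2(ax[1],ax[0]); print('yaw',yaw,np.linalg.norm(ax[:2]),'o from piv',piv[:2]+.09*np.array([np.cos(yaw),np.sin(yaw)]),'o from jaws',j[:2]-.1*np.array([np.cos(yaw),np.sin(yaw)]))
D=z['D']; P=cloud(K,E,D); print('z grip',P[200:215,292:296,2].max(),P[200:215,346:350,2].max())
go([mid[0],mid[1],-.02],yaw-np.pi/2)
b=plane(K,E,609,55,.042); print('button top approx',b)
# fingers
H=np.array(camera_params('wrist')['hand_eye']); C=cloud(K,H,D)
for u,v in [(195,324),(445,324),(205,345)]: print(C[v,u].round(4))
```

```text
[290 170   9  73 461] [ 0.4584 -0.0387  0.015 ] ends 0.4899 0.4176
[343 170  11  73 480] [ 0.4573 -0.0862  0.015 ] ends 0.4894 0.4171
piv [ 0.3705 -0.0611  0.018 ] jaws [ 0.5545 -0.064   0.013 ]
mid [ 0.45786283 -0.06243828  0.015     ] sep 0.047522262414702345
yaw -0.01585694873563031 0.18399896401622032 o from piv [ 0.46046483 -0.06249938] o from jaws [ 0.45446455 -0.06240422]
z grip 0.021003321259563168 0.35516135333905835
shift units first [-0.    0.02  8.  ] turn 0.07 shift after turn [-0.    0.02  8.  ]
button top approx [ 0.57341851 -0.27063623  0.042     ]
[ 0.0101 -0.0448 -0.0529]
[ 0.0099  0.0436 -0.0526]
[-0.0007 -0.0432 -0.0496]
```

```bash
python3 -m handwheel '[[[0,0.02,0.8,0.07],[0,0,1,0],[0,0,1,0],[0,0,1,0],[0,0,1,0],[0,0,1,0],[0,0,1,0],[0,0,0.8,0],[0,0,0.5,0],[0,0,0.3,0],[0,0,0.16,0],[0,0,0,0],[0,0,0,0]]]' 62
python3 -m handwheel '[[[0,0,0.08,0],[0,0,0.08,0],[0,0,0,0]]]' 58
python3 - <<'E'
from h import *
s=sense(); im,D=snapshot('wrist'); np.savez('w5.npz',im=im,D=D,E=T('wrist',s)[1]); cv2.imwrite('pics/w5.png',im[:,:,::-1])
E
```

```text
t: 18.65
tcp_pos: [0.4592, -0.063, -0.0327]
tool_rot: [1.0, -0.009, 0.0, 0.0]
force: [0.2, -0.1, -0.1]
finger_gap: 0.726
gripper_force: 0.0
t: 19.02
tcp_pos: [0.4588, -0.0629, -0.0373]
tool_rot: [1.0, -0.009, -0.0, -0.0]
force: [0.1, -0.2, -0.3]
finger_gap: 0.684
gripper_force: 0.0
```

View pics/w5.png

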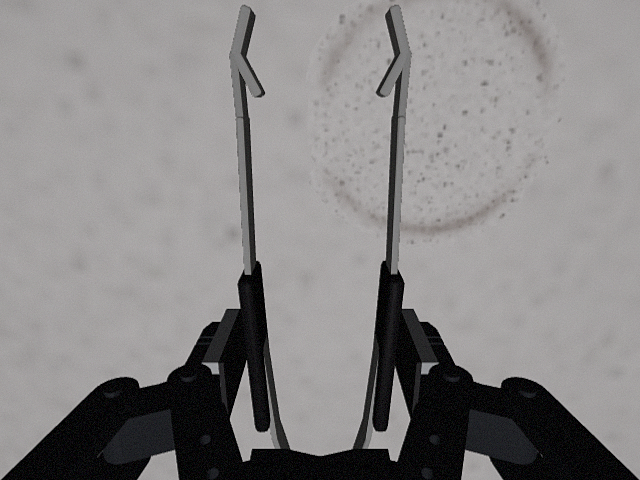

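The fingers straddle both grips (grips at (252,345)/(390,345), jaws at (240,50)/(400,50)). Close partway and lift.

```bash
python3 -m handwheel '[[[0,0,0,0],[0,0,0,0],[0,0,0,0],[0,0,0,0],[0,0,0,0]]]' 46 60
python3 -m handwheel '[[[0,0,-0.3,0],[0,0,-0.5,0],[0,0,-0.8,0],[0,0,-0.9,0],[0,0,-0.9,0],[0,0,-0.6,0],[0,0,0,0],[0,0,0,0]]]'
python3 - <<'E'
from h import *
s=sense(); im,D=snapshot('wrist'); K,E=T('wrist',s); np.savez('w6.npz',im=im,D=D,E=E); cv2.imwrite('pics/w6.png',im[:,:,::-1])
E
```

```text
t: 19.7
tcp_pos: [0.4593, -0.0628, -0.0354]
tool_rot: [1.0, -0.009, 0.001, 0.0]
force: [-1.0, 2.1, 18.5]
finger_gap: 0.542
gripper_force: 17.8
t: 20.7
tcp_pos: [0.4585, -0.0628, 0.0626]
tool_rot: [1.0, -0.009, -0.0, -0.0]
force: [-0.3, 0.1, -0.6]
finger_gap: 0.545
gripper_force: 8.8
```

View pics/w6.png

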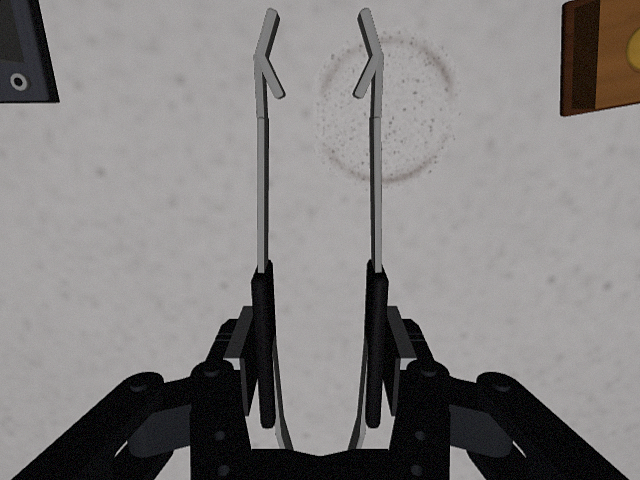

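Tongs are held, jaws at (263,58)/(377,58), level and symmetric. Measure the jaw point in the tool frame, and move to the button at height.

Run:
```python
from h import *
z=np.load('w6.npz'); K,_=T('wrist'); H=np.array(camera_params('wrist')['hand_eye']); C=cloud(K,H,z['D']); g=z['im'].max(2)
for u,v in [(263,58),(377,58),(271,14),(365,14),(264,150),(375,150),(263,280),(377,280),(264,400),(374,400)]:
    q=C[v-3:v+4,u-3:u+4].reshape(-1,3); q=q[q[:,2]<q[:,2].min()+.006]; print((u,v),np.median(q,0).round(4))
W=cloud(K,z['E'],z['D']); m=(W[...,2]>.05)&(C[...,0]>.06)&(z['D']>0); 
for a in [.065,.075,.085,.095,.105]:
    k=m&(abs(C[...,0]-a)<.003); L=C[k&(C[...,1]<0)]; Rr=C[k&(C[...,1]>0)]; print(a,'L y',L[:,1].max().round(4),'R y',Rr[:,1].min().round(4),'z top',L[:,2].min().round(4),Rr[:,2].min().round(4),'xmax',C[m][:,0].max().round(4))
go([.474,-.270,.09],-np.pi/2-.01); print(sense()['q'].round(2))
```

```text
(263, 58) [ 0.0962 -0.0174 -0.048 ]
(377, 58) [ 0.0962  0.0161 -0.0484]
(271, 14) [ 0.1075 -0.0145 -0.0483]
(365, 14) [ 0.1075  0.0122 -0.048 ]
(264, 150) [ 0.0699 -0.0182 -0.0497]
(375, 150) [ 0.0699  0.0165 -0.05  ]
(263, 280) [ 0.0276 -0.0197 -0.0544]
(377, 280) [ 0.0278  0.0184 -0.0544]
(264, 400) [-0.0207 -0.0216 -0.0554]
(374, 400) [-0.0207  0.0194 -0.0554]
0.065 L y -0.018 R y 0.0159 z top -0.0518 -0.0516 xmax 0.1093
0.075 L y -0.0175 R y 0.0154 z top -0.0517 -0.0524 xmax 0.1093
0.085 L y -0.0118 R y 0.0096 z top -0.0499 -0.0501 xmax 0.1093
0.095 L y -0.0146 R y 0.0121 z top -0.0512 -0.05 xmax 0.1093
0.105 L y -0.013 R y 0.0106 z top -0.05 -0.0501 xmax 0.1093
shift units first [ 0.77  8.28 -1.11] turn -0.07 shift after turn [ 0.71  8.28 -1.11]
[-0.38  0.55  1.95 -0.    0.64  1.21]
```

```bash
python3 -m handwheel '[[[0.1,0.5,0,0],[0.1,0.9,0,0],[0.1,1,0,0],[0.1,1,0,0],[0.1,1,0,0],[0.1,1,0,0],[0.1,1,0,0],[0.1,1,0,0],[0.03,0.5,0,0],[0,0.37,0,0],[0,0,0,0],[0,0,0,0]]]'
python3 - <<'E'
from h import *
s=sense(); im,D=snapshot('wrist'); K,E=T('wrist',s); H=np.array(camera_params('wrist')['hand_eye']); np.savez('w7.npz',im=im,D=D,E=E); cv2.imwrite('pics/w7.png',im[:,:,::-1])
C=cloud(K,H,D); W=cloud(K,E,D)
m=(np.hypot(W[...,0]-.5734,W[...,1]+.2706)<.025)&(W[...,2]>.036)&(W[...,2]<.046); q=W[m]; print(m.sum(),'barrel top W',((q.max(0)+q.min(0))/2).round(4),q.mean(0).round(4),np.ptp(q,0).round(4)); qt=C[m]; print('tool',((qt.max(0)+qt.min(0))/2).round(4))
v,u=np.nonzero(m); print('px',u.min(),u.max(),v.min(),v.max())
hsv=cv2.cvtColor(im,cv2.COLOR_RGB2HSV); b=((hsv[...,0]>18)&(hsv[...,0]<35)&(hsv[...,1]>110)).astype(np.uint8)
n,l,st,ce=cv2.connectedComponentsWithStats(b)
for i in range(1,n):
    if st[i,4]>150: print('brass',st[i],ce[i].round(1),plane(K,E,*ce[i],.03).round(4))
for a in [.085,.095,.105]:
    k=(W[...,2]>.085)&(abs(C[...,0]-a)<.003)&(D>0); L=C[k&(C[...,1]<0)]; Rr=C[k&(C[...,1]>0)]; print(a,L[:,1].max().round(4),Rr[:,1].min().round(4),L[:,2].min().round(4))
E
```

```text
t: 22.25
tcp_pos: [0.4757, -0.269, 0.0627]
tool_rot: [1.0, -0.008, -0.0, -0.0]
force: [-0.2, 0.4, 0.2]
finger_gap: 0.541
gripper_force: 8.8
444 barrel top W [ 0.5736 -0.2717  0.0403] [ 0.5737 -0.2715  0.0413] [0.0119 0.0115 0.0084]
tool [0.098  0.001  0.0224]
px 311 336 57 85
brass [ 398   31   45   48 1162] [420.1  54.4] [ 0.5811 -0.3181  0.03  ]
brass [ 302   51   42   45 1454] [322.9  73. ] [ 0.5737 -0.2715  0.03  ]
brass [ 209   70   41   44 1387] [229.5  91.1] [ 0.5663 -0.2254  0.03  ]
0.085 -0.0118 0.0096 -0.0498
0.095 -0.0145 0.0122 -0.05
0.105 -0.0129 0.0104 -0.0503
```

```bash
python3 -m handwheel '[[[0,0.08,0.5,0],[0,0,0.8,0],[0,0,0.7,0],[0,0,0.4,0],[0,0,0.3,0],[0,0,0,0],[0,0,0,0],[0,0,0,0]]]'
python3 - <<'E'
from h import *
s=sense(); im,D=snapshot('wrist'); K,E=T('wrist',s); H=np.array(camera_params('wrist')['hand_eye'])
C=cloud(K,H,D); W=cloud(K,E,D)
m=(np.hypot(W[...,0]-.5737,W[...,1]+.2716)<.0075)&(W[...,2]>.036)&(W[...,2]<.046); qt=C[m]; print('barrel tool',((qt.max(0)+qt.min(0))/2).round(4))
for a in [.085,.095,.105]:
    k=(W[...,2]>.032)&(abs(C[...,0]-a)<.003)&(D>0)&(abs(C[...,1])>.0085); L=C[k&(C[...,1]<0)]; Rr=C[k&(C[...,1]>0)]; print(a,L[:,1].max().round(4),Rr[:,1].min().round(4),np.median(W[k][:,2]).round(4))
E
```

```text
t: 23.3
tcp_pos: [0.4764, -0.2723, -0.0042]
tool_rot: [1.0, -0.009, 0.0, 0.0]
force: [-0.2, -0.2, -1.3]
finger_gap: 0.541
gripper_force: 8.8
barrel tool [ 0.0974 -0.0026 -0.0439]
0.085 -0.0118 0.0096 0.0438
0.095 -0.0146 0.0122 0.044
0.105 -0.0129 0.0106 0.0438
```

```bash
python3 -m handwheel '[[[0,-0.05,0.05,0],[0,0,0,0],[0,0,0,0]]]'
python3 -m handwheel '[[[0,0,0,0],[0,0,0,0],[0,0,0,0],[0,0,0,0],[0,0,0,0],[0,0,0,0]]]' 25 60
```

```text
t: 23.72
tcp_pos: [0.476, -0.2707, -0.0059]
tool_rot: [1.0, -0.009, -0.0, -0.0]
force: [0.2, 0.3, -0.6]
finger_gap: 0.545
gripper_force: 8.8
t: 24.48
tcp_pos: [0.4761, -0.2707, -0.0059]
tool_rot: [1.0, -0.009, 0.0, 0.0]
force: [0.7, 0.5, 0.3]
finger_gap: 0.42
gripper_force: 59.8
```

```bash
python3 -m handwheel '[[[0,0,-0.2,0],[0,0,-0.4,0],[0,0,-0.6,0],[0,0,-0.7,0],[0,0,-0.7,0],[0,0,-0.4,0],[0,0,0,0],[0,0,0,0],[0,0,0,0]]]'
python3 - <<'E'
from h import *
s=sense(); im,D=snapshot('wrist'); K,E=T('wrist',s); H=np.array(camera_params('wrist')['hand_eye']); np.savez('w9.npz',im=im,D=D,E=E)
C=cloud(K,H,D); W=cloud(K,E,D); hsv=cv2.cvtColor(im,cv2.COLOR_RGB2HSV); b=((hsv[...,0]>18)&(hsv[...,0]<35)&(hsv[...,1]>110)).astype(np.uint8)
n,l,st,ce=cv2.connectedComponentsWithStats(b)
for i in range(1,n):
    if st[i,4]>100: k=(l==i)&(D>0); print(st[i],'tool',np.median(C[k],0).round(4),'world',np.median(W[k],0).round(4), W[k][:,2].max().round(4))
go([.4953+0,.1236,s['tcp_pos'][2]])
E
```

```text
t: 25.6
tcp_pos: [0.4756, -0.2704, 0.0684]
tool_rot: [1.0, -0.009, -0.001, -0.0]
force: [-0.4, 0.8, -0.6]
finger_gap: 0.426
gripper_force: 59.9
[ 297   24   43   68 2047] tool [ 0.0969 -0.0013 -0.0432] world [ 0.5726 -0.2708  0.1114] 0.1176
[ 394   33   43   46 1088] tool [0.1068 0.0466 0.0405] world [ 0.5814 -0.3187  0.0277] 0.0306
[ 209   71   41   42 1319] tool [ 0.0901 -0.0471  0.0409] world [ 0.5664 -0.2249  0.0274] 0.0314
shift units first [ 5.100e-01 -1.577e+01  1.000e-02] turn 0.0 shift after turn [ 5.100e-01 -1.577e+01  1.000e-02]
```

```bash
python3 -m handwheel '[[[0.03,-0.4,0,0],[0.035,-0.7,0,0],[0.035,-1,0,0],[0.035,-1,0,0],[0.035,-1,0,0],[0.035,-1,0,0],[0.035,-1,0,0],[0.035,-1,0,0],[0.035,-1,0,0],[0.035,-1,0,0],[0.035,-1,0,0],[0.035,-1,0,0],[0.035,-1,0,0],[0.035,-1,0,0],[0.035,-1,0,0],[0.035,-1,0,0],[0.04,-0.44,0,0],[0,-0.2,0,0],[0,0,0,0],[0,0,0,0]]]'
python3 - <<'E'
from h import *
s=sense(); im,D=snapshot('wrist'); K,E=T('wrist',s); a,Da=snapshot('side'); t,_=snapshot('top')
go([.4974,.123,.0684])
W=cloud(K,E,D); C=cloud(K,np.array(camera_params('wrist')['hand_eye']),D); hsv=cv2.cvtColor(im,cv2.COLOR_RGB2HSV); b=((hsv[...,0]>18)&(hsv[...,0]<35)&(hsv[...,1]>110)).astype(np.uint8)
n,l,st,ce=cv2.connectedComponentsWithStats(b)
for i in range(1,n):
    if st[i,4]>100: k=(l==i)&(D>0)&(W[...,2]>.113); q=W[k]; print(st[i],'barrel top',((q.max(0)+q.min(0))/2).round(4),np.ptp(q,0).round(4),q.mean(0).round(4))
m=(np.hypot(W[...,0]-.5945,W[...,1]-.122)<.03)&(W[...,2]>.06)&(W[...,2]<.074); print('die pts',m.sum(), W[m].mean(0) if m.any() else '')
cv2.imwrite('pics/fin.png',np.hstack([cv2.resize(im[0:200,220:420,::-1],(400,400)),cv2.resize(a[170:280,265:375,::-1],(400,400),interpolation=cv2.INTER_CUBIC)]))
E
```

```text
t: 28.15
tcp_pos: [0.4977, 0.1218, 0.069]
tool_rot: [1.0, -0.009, -0.0, 0.0]
force: [0.3, -0.1, 0.1]
finger_gap: 0.427
gripper_force: 60.0
shift units first [-0.02 -0.05  0.03] turn 0.0 shift after turn [-0.02 -0.05  0.03]
[ 297   24   43   68 2050] barrel top [0.5955 0.1213 0.1155] [0.0121 0.0119 0.005 ] [0.5955 0.1214 0.1161]
die pts 200 [0.58541232 0.12233913 0.06728485]
```

View pics/fin.png

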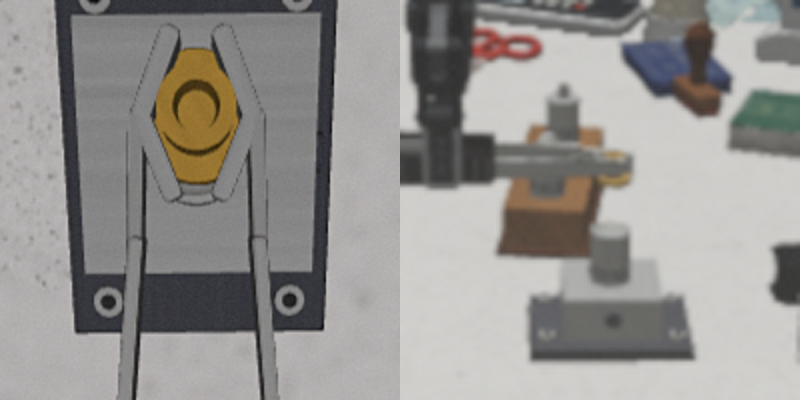

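The button sits barrel up in both jaws (left panel, (195,100)), and the side panel shows it level and clear above the die at (609,240). Measured offset is about 1 mm and the face is about 29 mm above the rim. Settle and hand in.

```bash
python3 -m handwheel '[[[0,-0.03,0,0],[0,0,0,0],[0,0,0,0],[0,0,0,0],[0,0,0,0]]]' && python3 -c "
from station import sign_off; print(sign_off())"
```

```text
t: 28.92
tcp_pos: [0.4978, 0.1232, 0.0691]
tool_rot: [1.0, -0.009, 0.0, -0.0]
force: [0.7, -0.1, -1.5]
finger_gap: 0.424
gripper_force: 60.0
the job is handed in; nothing more can be done
None
```

I handed the job in at 28.9 s (no verdict came back): by my measurements the cup die is home in the anvil, and the closed tongs hold the tack button barrel up, about 29 mm above its dish and about 1 mm off its axis.

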